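# Oil the hinge bushings and hold the hinge pin through both

### The job

Oil the hinge bracket and get its pin in place: pick up the spray can and, keeping it upright, point the tip of its straw down into the mouth of the upper bushing from a few centimetres away, hold it steady there for a full second, then stand the can back upright on the bench. Then draw the long, cylinder-headed hinge pin from the wooden block and thread it straight down through the upper and then the lower bushing. Finish while still holding the pin, at rest, with its tip sticking out below the lower bushing and its head still clear above the upper one, so that a retaining ring can be fitted; do not let go, and leave the short pin, the copper fittings and the wrench alone.

Things in the scene. Friction and masses are not known exactly. Their poses are not given: they have to be found in the camera images.
- bracket: Fixed hinge bracket: base 100 x 130 x 8 mm, upright cheek on its -y side (46 to 58 mm from the bore axis, top 111 mm high), two level grey arms 60 mm wide, reaching 22 mm past the axis. Each arm has a brass bushing, outside 24, bore 16.4, length 18 mm, both on one upright line. Upper: z = 95 to 113 mm; lower: z = 45 to 63 mm. Origin on that line at bench level, z up.
- upper_mouth (a point): Centre of the upper rim of the upper bushing, on the bore axis, 113 mm above the bench; axes as the bracket.
- lower_exit (a point): Centre of the lower rim of the lower bushing, on the bore axis, 45 mm above the bench; axes as the bracket.
- can: White and blue spray can, upright, loose, about 160 g: 45 mm across, straight side up to 125 mm, red nozzle cap 24 mm wide up to 160 mm. A stiff 4 mm straw leaves the cap in the can's +x, sloping down 35 degrees. Origin: centre of the underside; z up. Grip the body from above, fingers closing along the can's y (across the straw), about 110 mm above its base.
- straw_tip (a point): Free end of the straw, 82 mm in +x of the can's axis and 101 mm above the can's base. Its x axis is the spray direction, along the straw: 35 degrees down from the can's +x.
- block: Wooden pin block, 60 x 160 x 50 mm, fixed. Origin: centre of its underside. Two upright holes, 16 mm wide and 40 mm deep, at y = -45 and +45 mm; either pin may stand in either hole, 10 mm above the bench.
- pin: Steel hinge pin, loose, about 150 g, standing in the block with 1 mm play a side: shank 14 mm across, 100 mm long, tip tapered over 6 mm; ribbed cylindrical head 22 mm across, 30 mm tall (100 to 130 mm from the tip). Origin: centre of the tip's end; z runs up the pin to the head.
- pin_tip (a point): The tip end of the hinge pin, on its axis (the pin's origin).
- short_pin: Short steel pin in the other hole of the block, shank 14 x 62 mm with a 26 mm ball head, top at about 93 mm above the bench. Leave it alone. Origin: its tip.
- coupling: Copper pipe coupling, an upright tube 32 mm across and 36 mm tall. Leave it alone. Origin: centre of its underside.
- end_cap: Stepped copper end cap, 36 mm across and 45 mm tall. Leave it alone. Origin: centre of its underside.
- wrench: Steel wrench lying on the bench. Leave it alone. Origin: centre of its underside.

How it is judged (in metres and radians):
On the way, in this order (a step that is already met when the one before it is completed fails the run):
1. the lifted, upright can points its straw at the mouth of the upper bushing from above and close by, held steady (x of upper_mouth in the frame of straw_tip between 0.008 and 0.075 m and y of upper_mouth in the frame of straw_tip between -0.012 and 0.012 m and z of upper_mouth in the frame of straw_tip between -0.012 and 0.012 m and z of straw_tip in the frame of bracket above 0.115 m and height (world z) of can above 0.02 m and angle between can's own z axis and vertical below 0.3 rad and contact force between can and the fingers above 1 N and linear speed of can below 0.04 m/s), for 0.8 s.
2. the can stands upright on the bench again, let go (height (world z) of can between -0.005 and 0.006 m and angle between can's own z axis and vertical below 0.1 rad and contact force between can and the fingers below 0.1 N and contact force between can and the arm below 0.1 N and linear speed of can below 0.03 m/s), for 0.2 s.
3. the tip of the hinge pin has passed into the upper bushing and not yet the lower one (z of pin_tip in the frame of bracket between 0.063 and 0.109 m and horizontal distance between pin_tip and upper_mouth below 0.006 m), for 0.05 s.
At the end, for the whole second after the job is handed in: the pin, held by the fingers and still (under 20 mm/s), spans both bushings: its tip 3 to 29 mm below the lower bushing (so its head is 3 to 29 mm above the upper one), within 4 mm of the bore axis and 0.08 rad of its direction; the can stands upright on the bench, untouched and at rest (all of step 2 and z of pin_tip in the frame of bracket between 0.016 and 0.042 m and horizontal distance between pin_tip and lower_exit below 0.004 m and angle between the z axis of pin and the z axis of bracket, either way round below 0.08 rad and contact force between pin and the fingers above 1 N and linear speed of pin below 0.02 m/s); the arm keeps its last pose, push and grip.
It fails at once if short pin disturbed (moved over 30 mm) (distance of short_pin from where it was at the start of the episode above 0.03 m).
It fails at once if coupling disturbed (moved over 30 mm) (distance of coupling from where it was at the start of the episode above 0.03 m).
It fails at once if end cap disturbed (moved over 30 mm) (distance of end_cap from where it was at the start of the episode above 0.03 m).
It fails at once if wrench disturbed (moved over 30 mm) (distance of wrench from where it was at the start of the episode above 0.03 m).
It fails at once if the can knocked over (angle between can's own z axis and vertical above 0.8 rad).
It also fails if it takes over 72 s, if anything falls off the work surface, if the arm or the gripper's body presses on something with over 40 N, if the wrist force passes 120 N, or if a joint passes its speed limit or range.

### The arm

A 6-joint arm with a two-finger parallel gripper is mounted at the origin on the work surface. World frame = base frame: x ahead of the robot, y to its left, z up, the work surface at z = 0. Lengths are in m, angles in degrees, forces in N, time in s.
With the tool pointing down it reaches from about 0.25 to 0.725 m from the base axis. Payload 9.7 kg.
Tool frame: the origin (TCP) lies midway between the tips of the shut fingers; the grasp point (between the pads) lies 19 mm behind it; z points along the fingers, y is the line along which they close (so a half turn about z gives the same grasp; the last joint's range is limited). The gripper opens to 85 mm and grips with 20 to 120 N. Pads are 22 mm wide; open, the fingers measure 114 mm over their backs; the gripper's body (76 mm by 85 mm) begins 54 mm behind the grasp point. The pads swing forward as they close: fully open they stand 13 mm farther back than shut.
Start: joints at [75.401, 4.979, 10.078, 95.1, 0, 90], TCP at [0.139, 0.532, 0.231] pointing down, gripper open.
Joint ranges: [-179.16, 179.16], [-48.56, 103.87], [-65.8, 70.77], [-126.05, 130.52], [-82.76, 87.17], [-180, 180]. Speed limits (degrees/s): [127.2, 127.2, 147.25, 180, 180, 180].

### API

Orientations are given as [roll, pitch, yaw] about the fixed x, y, z axes, in that order (R = Rz(yaw) Ry(pitch) Rx(roll)).
In Python, from workcell import * gives the robot as it stands.
- The arm moves only by the tool servo_tool, never from a script. Its argument "moves" is a list of rows, each a list of 4 numbers: the shift along the world's x, y, z in normalised numbers (1 is 0.75 m), then the turn about the world's z in normalised numbers (1 is 2 rad). A call has 1 to 20 rows; each row is the pose to reach, as a shift and turn from the pose commanded when the call began; what a row does not reach only later rows make up. A row lasts 1/12 s, in which the tool goes at most 41.7 mm and 7.16 degrees, less where a joint would pass 70% of its speed; a pose out of reach is approached as far as the arm can. A shift or turn number past 1, either way, is cut back to 1. A call with a gripper value outside its range is refused whole. "claw" is the closure, from 0 (fully open) to 1 (shut), set as the call begins (left out, the last holds). The fingers move at their own pace and stop on an object; "force" is the grip in N (left out, the last holds). Time passes only in rows, so rows that repeat a pose let the fingers close. It gives the time, the measured TCP pose, the force, the opening and the grip force at its end, in the units of the state.
- get_obs(): the state, without advancing time (a new reading comes with each control period).
- camera(name): name is "scene" or "top" or "wrist"; returns the picture (384x512x3 uint8, red, green, blue); there is no depth.
- get_calibration(name): a dict with "fx", "fy", "cx", "cy" (pixels), "k1" (the pictures are not rectified: a ray, as slopes to the right and down, at radius r is drawn at 1 + k1 r^2 times it, then the intrinsics apply), "rvec" (rotation vector, rad) and "tvec" (3), from world to camera coordinates, as OpenCV has them; the wrist camera has in their place "tool_from_camera" (4x4, takes a point from camera to tool coordinates, whose origin is the TCP and whose axes are the flange's). Camera axes: x right, y down, z forward; pixel columns grow to the right and rows downward; lengths in m; the calibration is good to about 2 mm. A picture is of the moment at which its call begins: read the wrist's pose just before it. get_calibration takes no time and is no camera call.
- job_done(): hands the job in; it is judged then, once.
The state is a dict: "time": time; "q": joint angles; "qd": joint speeds; "joint_efforts": joint torques, N m; "ee_pos": TCP position; "tcp_rot": TCP orientation; "wrist_force": force on the tool from outside, world axes, zero at the start; "torque": the same for the moment, N m; "opening": finger opening in m; "grasp_force": force on a finger pad.
Only numpy, scipy, OpenCV 4.12 (cv2) and the standard library are available. Lean on these libraries where they do the work, as an engineer would, in place of code of your own. Each camera call takes 0.05 s, during which the arm holds its last target. There are 200 camera calls.

## Working session

There is one attempt and no reset: what is moved stays moved. The work goes in short steps, Python scripts to look and compute and a tool call to move; the robot and the scene stay as the last step left them, time stands still between calls to the robot, and variables do not carry over. Pictures are saved under pics/ and viewed, at most 10 in all, crops included, and the job is handed in when it is done.

Besides the shell and the picture viewer there is one more tool, called as name(argument=value, ...), one argument or row to a line, values as JSON. servo_tool: Moves the arm, as the interface text tells. Its arguments: {"type":"object","properties":{"moves":{"type":"array","items":{"type":"array","items":{"type":"number"}}},"claw":{"type":"number"},"force":{"type":"number"}},"required":["moves"]}

```bash
ls; mkdir -p pics
python3 - <<'E'
from workcell import *
import cv2, numpy as np
o=get_obs(); print(o)
for n in ("scene","top"):
    im=camera(n); cv2.imwrite(f"pics/{n}0.png",im[:,:,::-1]); print(n,get_calibration(n))
print(get_calibration("wrist"))
E
```

```text
pics
{'time': 0.0, 'q': array([ 7.54006988e+01,  5.00972238e+00,  1.00336942e+01,  9.50978322e+01,
       -7.43105596e-05,  9.00001821e+01]), 'qd': array([ 0.00372132, -0.0763714 , -0.07478015, -0.10342902,  0.01123768,
        0.03027759]), 'joint_efforts': array([ 7.96847780e-04, -5.20385921e+01,  4.64802396e+01,  1.62375852e-02,
        3.85457724e-05, -8.87445253e-06]), 'ee_pos': array([0.13857586, 0.53202604, 0.23058947]), 'tcp_rot': array([-1.79926140e+02,  7.45452411e-05,  1.65400517e+02]), 'wrist_force': array([ 0.43543286,  0.00900662, -1.0609071 ]), 'torque': array([ 0.02322881,  0.00478485, -0.02478594]), 'grasp_force': 0.0, 'opening': 0.08519797869674041}
scene {'fx': 394.38942024924665, 'fy': 394.38942024924665, 'cx': 258.11168447234684, 'cy': 194.871262918438, 'k1': -0.025484097191724443, 'rvec': array([ 1.31135221,  2.32665373, -0.86704813]), 'tvec': array([ 0.3531023 , -0.33398694,  1.35425942])}
top {'fx': 468.3378766205697, 'fy': 468.3378766205697, 'cx': 250.1749078863184, 'cy': 191.85320996273904, 'k1': 0.055269808151318045, 'rvec': array([ 2.12726987, -2.1866398 ,  0.10087337]), 'tvec': array([0.0195844 , 0.63419232, 1.324342  ])}
{'fx': 273.6482587336658, 'fy': 273.6482587336658, 'cx': 251.30207948405402, 'cy': 194.67577915395526, 'k1': -0.056111499082026506, 'tool_from_camera': array([[ 5.84400074e-04, -9.48887625e-01, -3.15613584e-01,
         8.32602475e-02],
       [ 9.99999137e-01,  9.25920754e-04, -9.32137242e-04,
         5.96378708e-06],
       [ 1.17672666e-03, -3.15612767e-01,  9.48887347e-01,
        -1.43140165e-01],
       [ 0.00000000e+00,  0.00000000e+00,  0.00000000e+00,
         1.00000000e+00]])}
```

View pics/scene0.png

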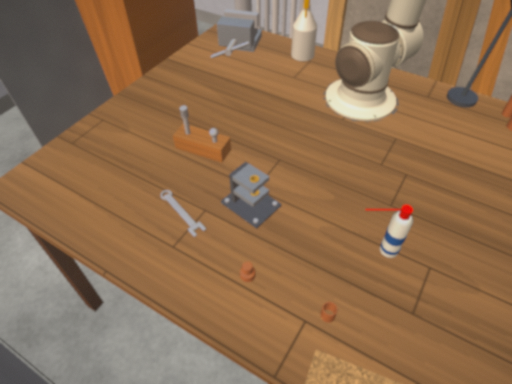

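View pics/top0.png

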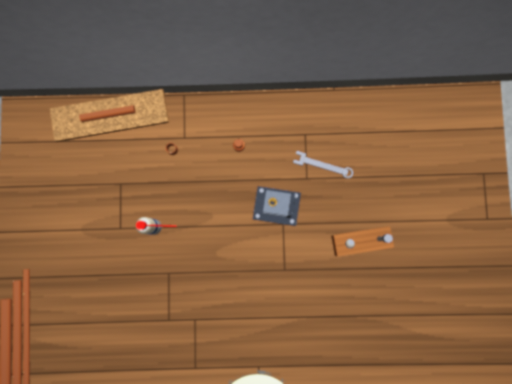

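The scene view shows the bracket at about (252,192), the can at (397,232) with its straw pointing left to (367,210), and the block at (202,142) with the long pin in its left hole. In the top view the can is at (145,226), the bracket at (277,205) with its bore near (273,202), and the pins at (350,243) and (388,239). Next I'll zoom in.

```bash
cat > h.py <<'E'
from workcell import *
import cv2, numpy as np
from scipy.spatial.transform import Rotation as Ro
def cam(n,o=None):
    c=get_calibration(n); K=(c['fx'],c['fy'],c['cx'],c['cy'],c['k1'])
    if n=='wrist':
        o=o or get_obs(); T=np.eye(4); T[:3,:3]=Ro.from_euler('xyz',o['tcp_rot'],degrees=True).as_matrix(); T[:3,3]=o['ee_pos']
        M=np.linalg.inv(T@c['tool_from_camera'])
    else:
        M=np.eye(4); M[:3,:3]=cv2.Rodrigues(c['rvec'])[0]; M[:3,3]=c['tvec']
    return K,M
def proj(C,P):
    (fx,fy,cx,cy,k),M=C; P=np.atleast_2d(P)@M[:3,:3].T+M[:3,3]
    s=P[:,:2]/P[:,2:]; s=s*(1+k*(s**2).sum(1,keepdims=True)); return s*[fx,fy]+[cx,cy]
def ray(C,uv):
    (fx,fy,cx,cy,k),M=C; d=(np.array(uv,float)-[cx,cy])/[fx,fy]; s=d.copy()
    for _ in range(20): s=d/(1+k*(s@s))
    R=M[:3,:3]; return -R.T@M[:3,3], R.T@np.array([*s,1])
def onz(C,uv,z):
    o,d=ray(C,uv); return o+d*(z-o[2])/d[2]
def tri(obs):
    A=np.zeros((3,3));b=np.zeros(3)
    for C,uv in obs:
        o,d=ray(C,uv);d/=np.linalg.norm(d);Q=np.eye(3)-np.outer(d,d);A+=Q;b+=Q@o
    return np.linalg.solve(A,b)
E
python3 - <<'E'
from h import *
t=cv2.imread('pics/top0.png');s=cv2.imread('pics/scene0.png')
def cr(i,x,y): return cv2.resize(i[y:y+56,x:x+80],None,fx=5,fy=5,interpolation=cv2.INTER_CUBIC)
a=[cr(t,115,198),cr(t,237,177),cr(t,322,215),cr(s,345,203)]
cv2.imwrite('pics/c1.png',np.vstack([np.hstack(a[:2]),np.hstack(a[2:])]))
T=cam('top')
for n,uv,z in (('cap',(141,226),.16),('tip',(175,226.5),.101),('bore',(273,202),.113),('p1',(350,243),.093),('p2',(388,239),.14)): print(n,onz(T,uv,z).round(4))
E
```

```text
cap [0.539  0.2881 0.16  ]
tip [0.5375 0.2097 0.101 ]
bore [ 0.5963 -0.0605  0.113 ]
p1 [ 0.4801 -0.2671  0.093 ]
p2 [ 0.4884 -0.3572  0.14  ]
```

View pics/c1.png

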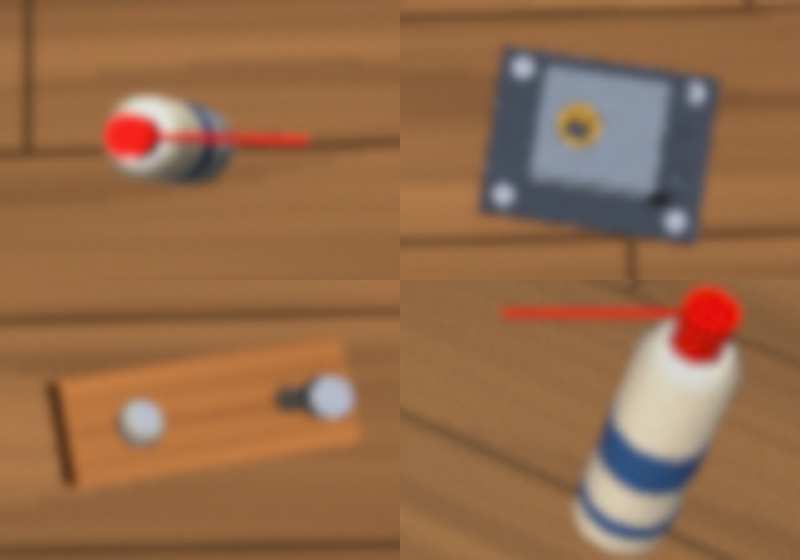

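The crops give these pixels. In top: cap (141,225), straw tip (177,226), bore (272.5,202.3), long pin head (388,238), ball (350,243). In scene: cap (407,208), straw tip (365.5,209.5). Now I'll triangulate.

Run:
```python
from h import *
T=cam('top');S=cam('scene')
print('cap',tri([(T,(140.8,224.8)),(S,(407,207.8))]),onz(T,(140.8,224.8),.16))
print('tip',tri([(T,(176.6,225.6)),(S,(365.2,209.2))]),onz(T,(176.6,225.6),.101))
print('bore',onz(T,(272.2,202),.113))
for X,Y in ((523,68),(696,93),(675,222),(503,194)): print('bolt',onz(T,(237+(X-400)/5-.4,177+Y/5-.4),.01))
print('long',onz(T,(387.8,238),.14),'short',onz(T,(349.8,243),.093))
```

```text
cap [0.5420955  0.28862019 0.16052248] [0.54215482 0.28860622 0.16      ]
tip [0.53978492 0.20595313 0.09991223] [0.53988572 0.20530191 0.101     ]
bore [ 0.59634399 -0.0583195   0.113     ]
bolt [ 0.64123473 -0.03021348  0.01      ]
bolt [ 0.623497  -0.1316635  0.01     ]
bolt [ 0.54792133 -0.11654467  0.01      ]
bolt [ 0.56707463 -0.0162936   0.01      ]
long [ 0.49097759 -0.35680282  0.14      ] short [ 0.48011889 -0.26652863  0.093     ]
```

Careful with the scale: shifts go in shares of 0.75 m and turns go in shares of 2 rad. That gives: 32 cm / 75 = 0.4267, 28 cm / 75 = 0.3733, -1.316 rad / 2 = -0.658.

servo_tool(
  moves=[
    [0.08,-0.0533,0,-0.06],
    [0.16,-0.1067,0,-0.12],
    [0.24,-0.16,0,-0.18],
    [0.32,-0.2133,0,-0.24],
    [0.3733,-0.2667,0,-0.3],
    [0.4267,-0.3253,0,-0.36],
    [0.4267,-0.3253,0,-0.42],
    [0.4267,-0.3253,0,-0.48],
    [0.4267,-0.3253,0,-0.54],
    [0.4267,-0.3253,0,-0.6],
    [0.4267,-0.3253,0,-0.658],
    [0.4267,-0.3253,0,-0.658],
    [0.4267,-0.3253,0,-0.658],
    [0.4267,-0.3253,0,-0.658],
  ],
  claw=0,
  force=60,
)

```text
time: 1.27
ee_pos: [0.4581, 0.2887, 0.2312]
tcp_rot: [-180.0, 0.0, 90.3]
wrist_force: [-0.0, 0.3, 0.4]
opening: 0.0852
grasp_force: 0.0
```

In the tool's units: -13.9 cm / 75 = -0.1853, 8.35 cm / 75 = 0.1113, -0.03 rad / 2 = -0.015.

servo_tool(
  moves=[
    [0.0533,0,0,-0.015],
    [0.1113,0,0,-0.015],
    [0.1113,0,0,-0.015],
    [0.1113,0,-0.04,-0.015],
    [0.1113,0,-0.08,-0.015],
    [0.1113,0,-0.12,-0.015],
    [0.1113,0,-0.1467,-0.015],
    [0.1113,0,-0.1733,-0.015],
    [0.1113,0,-0.1853,-0.015],
    [0.1113,0,-0.1853,-0.015],
    [0.1113,0,-0.1853,-0.015],
  ],
)

```text
time: 2.18
ee_pos: [0.5418, 0.2888, 0.0929]
tcp_rot: [180.0, -0.0, 88.4]
wrist_force: [-0.6, -0.8, 0.7]
opening: 0.0852
grasp_force: 0.0
```

servo_tool(
  moves=[
    [0,0,0,0],
    [0,0,0,0],
    [0,0,0,0],
    [0,0,0,0],
    [0,0,0,0],
    [0,0,0,0],
    [0,0,0,0],
    [0,0,0,0],
    [0,0,0,0],
    [0,0,0,0],
  ],
  claw=1,
  force=40,
)

```text
time: 3.02
ee_pos: [0.5425, 0.2885, 0.0937]
tcp_rot: [179.9, -0.1, 88.3]
wrist_force: [-2.0, -0.7, 5.3]
opening: 0.0439
grasp_force: 40.7
```

In the tool's units: -23.1 cm / 75 = -0.308, 5.7 cm / 75 = 0.076.

servo_tool(
  moves=[
    [0,0,0.02,0],
    [0,0,0.0467,0],
    [0.0133,-0.0267,0.0467,0],
    [0.02,-0.0667,0.0467,0],
    [0.0267,-0.1067,0.0467,0],
    [0.036,-0.1467,0.0467,0],
    [0.0467,-0.1867,0.0467,0],
    [0.0573,-0.2267,0.0467,0],
    [0.0667,-0.26,0.0467,0],
    [0.072,-0.2867,0.0467,0],
    [0.076,-0.3013,0.0467,0],
    [0.076,-0.308,0.0467,0],
    [0.076,-0.308,0.0467,0],
    [0.076,-0.308,0.0467,0],
  ],
)

```text
time: 4.18
ee_pos: [0.599, 0.0579, 0.1273]
tcp_rot: [-180.0, -0.0, 88.3]
wrist_force: [0.1, -0.6, -1.2]
opening: 0.0438
grasp_force: 41.4
```

Run:
```python
from h import *
o=get_obs();print(o['ee_pos'],o['grasp_force'])
T=cam('top');S=cam('scene');
t=camera('top')[:,:,::-1];s=camera('scene')[:,:,::-1]
def cr(i,x,y): return cv2.resize(i[y:y+56,x:x+80],None,fx=5,fy=5,interpolation=cv2.INTER_CUBIC)
a=[cr(t,220,170),cr(s,220,150)]
cv2.imwrite('pics/c2.png',np.hstack(a))
print(proj(T,[.5963,-.0583,.113]),proj(S,[.5963,-.0583,.113]),proj(S,[.597,-.0253,.136]),proj(T,[.597,-.0253,.136]))
```

```text
[0.59895183 0.05793243 0.12725324] 41.38837995593349
[[272.19335592 202.01627515]] [[254.745962   177.69664915]] [[266.33939265 176.46934137]] [[260.10658574 201.34604351]]
```

View pics/c2.png

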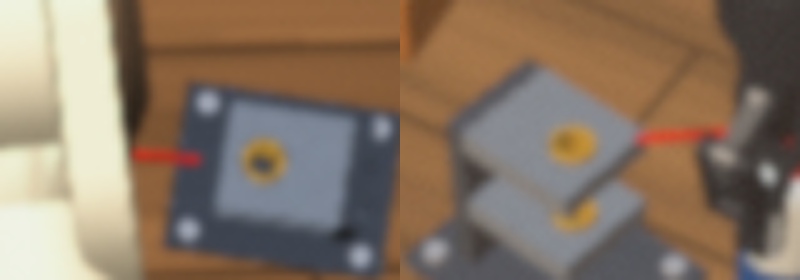

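The straw tip shows at top (260,201.5) and scene (267,177), both within 1 px of the prediction, and it points at the bore. I'll hold here.

In the tool's units: 0.2 cm / 75 = 0.0027.

servo_tool(
  moves=[
    [0,0,0.0027,0],
    [0,0,0.0027,0],
    [0,0,0.0027,0],
    [0,0,0.0027,0],
    [0,0,0.0027,0],
    [0,0,0.0027,0],
    [0,0,0.0027,0],
    [0,0,0.0027,0],
    [0,0,0.0027,0],
    [0,0,0.0027,0],
    [0,0,0.0027,0],
    [0,0,0.0027,0],
    [0,0,0.0027,0],
    [0,0,0.0027,0],
    [0,0,0.0027,0],
    [0,0,0.0027,0],
    [0,0,0.0027,0],
    [0,0,0.0027,0],
  ],
)

```text
time: 5.78
ee_pos: [0.5991, 0.0572, 0.1293]
tcp_rot: [-180.0, 0.0, 88.3]
wrist_force: [0.4, 0.3, -2.0]
opening: 0.0437
grasp_force: 41.4
```

Run:
```python
from h import *
T=cam('top');S=cam('scene');
tip=tri([(T,(260.0,201.6)),(S,(267.2,177.4))]); m=tri([(T,(272.2,202)),(S,(253.9,178.2))]);print(tip,m)
d=m-tip; yaw=np.deg2rad(-91.5);X=np.array([np.cos(yaw),np.sin(yaw),0]);Y=np.array([-X[1],X[0],0]);c,s=np.cos(.611),np.sin(.611)
x=c*X-[0,0,s]; print(d@x,d@Y,d@np.cross(x,Y))
```

```text
[ 0.59624267 -0.02429454  0.13274029] [ 0.5969647  -0.0592197   0.11120284]
0.040936784813802835 0.0016360134803768199 0.002377618566360734
```

Step 1 is met with margin: distance along the straw is 41 mm, and the lateral offsets are about 2 mm. I'll return the can to its place.

In the tool's units: 23 cm / 75 = 0.3067, -3.7 cm / 75 = -0.0493.

servo_tool(
  moves=[
    [0,0.0133,0,0],
    [-0.0067,0.04,0,0],
    [-0.0133,0.08,0,0],
    [-0.0267,0.12,0,0],
    [-0.036,0.16,0,0],
    [-0.0467,0.2,0,0],
    [-0.0573,0.24,0,0],
    [-0.0667,0.2733,0,0],
    [-0.0733,0.2973,0,0],
    [-0.076,0.3067,0,0],
    [-0.076,0.3067,0,0],
    [-0.076,0.3067,-0.0133,0],
    [-0.076,0.3067,-0.0267,0],
    [-0.076,0.3067,-0.04,0],
    [-0.076,0.3067,-0.0453,0],
    [-0.076,0.3067,-0.048,0],
    [-0.076,0.3067,-0.0493,0],
    [-0.076,0.3067,-0.0493,0],
    [-0.076,0.3067,-0.0493,0],
  ],
)

```text
time: 7.37
ee_pos: [0.5419, 0.2865, 0.0937]
tcp_rot: [180.0, -0.0, 88.2]
wrist_force: [-7.2, -1.5, 12.7]
opening: 0.0439
grasp_force: 43.1
```

In the tool's units: 14 cm / 75 = 0.1867, 12 cm / 75 = 0.16.

servo_tool(
  moves=[
    [0,0,0,0],
    [0,0,0,0],
    [0,0,0,0],
    [0,0,0,0],
    [0,0,0,0],
    [0,0,0,0],
    [0,0,0.04,0],
    [0,0,0.08,0],
    [0,0,0.12,0],
    [0,0,0.16,0],
    [0,0,0.1867,0],
    [0,0,0.1867,0],
  ],
  claw=0,
)

```text
time: 8.37
ee_pos: [0.5432, 0.2878, 0.2374]
tcp_rot: [179.7, -0.2, 88.3]
wrist_force: [0.7, 1.1, -0.1]
opening: 0.0853
grasp_force: 0.0
```

In the tool's units: -64.3 cm / 75 = -0.8573, -64 cm / 75 = -0.8533.

servo_tool(
  moves=[
    [0,-0.0533,0.0267,0],
    [0,-0.1067,0.0267,0],
    [-0.0133,-0.16,0.0267,0],
    [-0.0133,-0.2133,0.0267,0],
    [-0.0267,-0.2667,0.0267,0],
    [-0.0267,-0.32,0.0267,0],
    [-0.04,-0.3733,0.0267,0],
    [-0.04,-0.4267,0.0267,0],
    [-0.0533,-0.48,0.0267,0],
    [-0.0533,-0.5333,0.0267,0],
    [-0.0667,-0.5867,0.0267,0],
    [-0.0667,-0.64,0.0267,0],
    [-0.0667,-0.6933,0.0267,0],
    [-0.0667,-0.7467,0.0267,0],
    [-0.0667,-0.8,0.0267,0],
    [-0.0667,-0.8533,0.0267,0],
    [-0.0667,-0.8573,0.0267,0],
    [-0.0667,-0.8573,0.0267,0],
    [-0.0667,-0.8573,0.0267,0],
  ],
)

```text
time: 9.95
ee_pos: [0.492, -0.3556, 0.2516]
tcp_rot: [-179.9, -0.1, 88.2]
wrist_force: [-0.3, 0.8, -0.3]
opening: 0.0855
grasp_force: 0.0
```

Run:
```python
from h import *
o=get_obs();print(o['ee_pos'],o['tcp_rot'],o['time'])
W=cam('wrist',o);w=camera('wrist')[:,:,::-1]
t=camera('top')[:,:,::-1]; 
c=cv2.resize(t[198:254,115:195],(400,280),interpolation=cv2.INTER_CUBIC)
im=np.zeros((384,800,3),np.uint8); im[:,:512]=w; im[:202,512:]=cv2.resize(c,(288,202)); cv2.imwrite('pics/w1.png',im); cv2.imwrite('pics/wraw.png',w)
for p in ([.491,-.3568,.14],[.491,-.3568,.11],[.4801,-.2665,.093]): print(proj(W,p).round(1))
```

```text
[ 0.49195051 -0.35562177  0.25155384] [-1.79947892e+02 -5.25773590e-02  8.82378142e+01] 9.95
[[252.6 192.6]]
[[252.5 184. ]]
[[239.6  96.9]]
```

View pics/w1.png

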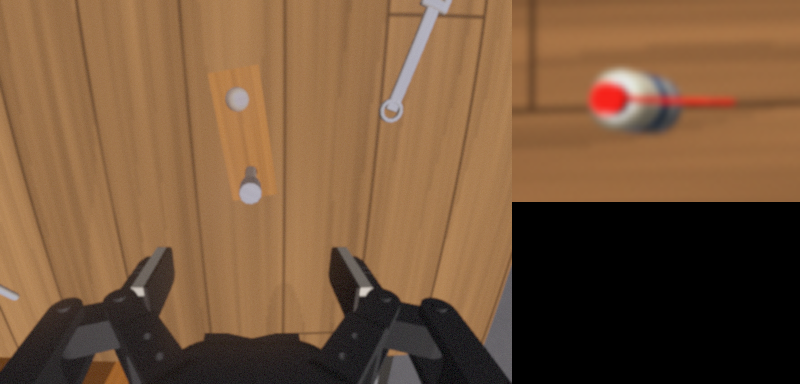

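The wrist view has the long pin's head at (250.5,192) and the ball at (237,99), within 2 px of the prediction. The can is standing upright. Next I'll descend and grip the head.

In the tool's units: -14.6 cm / 75 = -0.1947, -0.25 cm / 75 = -0.0033.

servo_tool(
  moves=[
    [-0.0033,-0.0013,-0.04,0],
    [-0.0033,-0.0013,-0.08,0],
    [-0.0033,-0.0013,-0.12,0],
    [-0.0033,-0.0013,-0.1467,0],
    [-0.0033,-0.0013,-0.1733,0],
    [-0.0033,-0.0013,-0.1867,0],
    [-0.0033,-0.0013,-0.1947,0],
    [-0.0033,-0.0013,-0.1947,0],
    [-0.0033,-0.0013,-0.1947,0],
    [-0.0033,-0.0013,-0.1947,0],
  ],
)

```text
time: 10.88
ee_pos: [0.4903, -0.357, 0.1079]
tcp_rot: [179.9, 0.1, 88.3]
wrist_force: [0.9, -0.8, 0.4]
opening: 0.0851
grasp_force: 0.0
```

servo_tool(
  moves=[
    [0,0,0,0],
    [0,0,0,0],
    [0,0,0,0],
    [0,0,0,0],
    [0,0,0,0],
    [0,0,0,0],
    [0,0,0,0],
    [0,0,0,0],
    [0,0,0,0],
    [0,0,0,0],
    [0,0,0,0],
    [0,0,0,0],
  ],
  claw=1,
  force=60,
)

```text
time: 11.88
ee_pos: [0.4897, -0.3568, 0.1065]
tcp_rot: [180.0, 0.0, 88.3]
wrist_force: [0.5, -0.4, 4.4]
opening: 0.0205
grasp_force: 58.6
```

In the tool's units: 29.8 cm / 75 = 0.3973, 10.7 cm / 75 = 0.1427.

servo_tool(
  moves=[
    [0,0,0.0267,0],
    [0,0,0.0533,0],
    [0,0,0.0933,0],
    [0,0,0.1333,0],
    [0,0,0.1733,0],
    [0,0,0.1867,0],
    [0.0133,0.04,0.1867,0],
    [0.0267,0.08,0.1867,0],
    [0.04,0.12,0.1867,0],
    [0.06,0.16,0.1867,0],
    [0.0733,0.2,0.1867,0],
    [0.0867,0.24,0.1867,0],
    [0.1067,0.28,0.1867,0],
    [0.12,0.32,0.1867,0],
    [0.1333,0.36,0.1867,0],
    [0.1413,0.3867,0.1867,0],
    [0.1427,0.3973,0.1867,0],
    [0.1427,0.3973,0.1867,0],
    [0.1427,0.3973,0.1867,0],
    [0.1427,0.3973,0.1867,0],
  ],
)

```text
time: 13.55
ee_pos: [0.5963, -0.0598, 0.2461]
tcp_rot: [-180.0, 0.0, 88.2]
wrist_force: [0.1, 0.5, -1.6]
opening: 0.0205
grasp_force: 59.3
```

Run:
```python
from h import *
o=get_obs();print(o['ee_pos'],o['tcp_rot'],o['grasp_force'],o['opening'])
W=cam('wrist',o);w=camera('wrist')[:,:,::-1];cv2.imwrite('pics/wraw2.png',w)
s=camera('scene')[:,:,::-1];cv2.imwrite('pics/sraw2.png',s)
im=np.zeros((420,800,3),np.uint8)
im[:,:500]=cv2.resize(w[100:268,151:351],(500,420),interpolation=cv2.INTER_CUBIC)
im[:420,500:]=cv2.resize(s[120:204,220:280],(300,420),interpolation=cv2.INTER_CUBIC)
cv2.imwrite('pics/w2.png',im)
p=o['ee_pos'];S=cam('scene')
for q in ([p[0],p[1],p[2]-.0965],[p[0],p[1],p[2]+.0335],[.5967,-.0588,.113],[.5967,-.0588,.063]): print(proj(W,q).round(1),proj(S,q).round(1))
```

```text
[ 0.59629362 -0.05983217  0.2460764 ] [-1.79969837e+02  2.03189860e-02  8.82305042e+01] 59.28035795688629 0.02049932567116677
[[253.6 196.3]] [[254.  166.9]]
[[255.2 284.2]] [[252.9 123.6]]
[[253.7 184.1]] [[254.5 177.7]]
[[253.5 172.6]] [[254.8 191.2]]
```

View pics/w2.png

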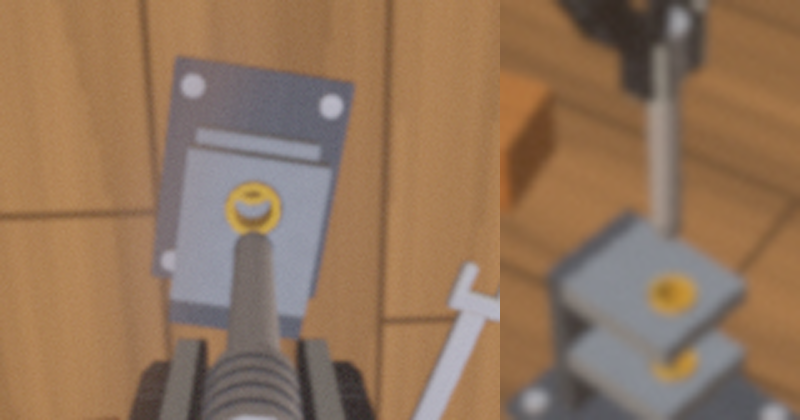

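The wrist view has the bushing at (252,183) and the pin tip's end at about (252,195), in the same column, so x is aligned. I'll lower the tip to just above the mouth to settle y.

In the tool's units: -3.1 cm / 75 = -0.0413, -2.8 cm / 75 = -0.0373.

servo_tool(
  moves=[
    [0,0,-0.0133,0],
    [0,0,-0.0267,0],
    [0,0,-0.0373,0],
    [0,0,-0.0413,0],
    [0,0,-0.0413,0],
    [0,0,-0.0413,0],
    [0,0,-0.0413,0],
  ],
)

```text
time: 14.23
ee_pos: [0.5967, -0.0588, 0.2158]
tcp_rot: [180.0, 0.0, 88.3]
wrist_force: [0.2, -0.2, -1.4]
opening: 0.0205
grasp_force: 59.3
```

Run:
```python
from h import *
o=get_obs();print(o['ee_pos'],o['tcp_rot'],o['wrist_force'])
W=cam('wrist',o);w=camera('wrist')[:,:,::-1]
im=cv2.resize(w[130:230,192:312],(720,600),interpolation=cv2.INTER_CUBIC)
p=o['ee_pos']
for q in ([p[0],p[1],p[2]-.0965],[.5967,-.0588,.113],[p[0],p[1]+.007,p[2]-.0905],[p[0],p[1]+.01,p[2]-.0965]):
    a=proj(W,q)[0]; print(a.round(1),((a-[192,130]+.5)*6-.5).round())
# ring of the bushing top as predicted at the pin's xy
th=np.linspace(0,2*np.pi,100)
for r in (.012,.0082):
    P=np.c_[.5967+r*np.cos(th),-.0588+r*np.sin(th),.113+0*th]; c=(proj(W,P)-[192,130]+.5)*6-.5; print(r,c.min(0).round(),c.max(0).round())
cv2.imwrite('pics/w3.png',im)
```

```text
[ 0.59672305 -0.05881885  0.21576297] [1.79966329e+02 3.65397174e-03 8.82798842e+01] [ 0.15514445 -0.21302988 -1.35923786]
[253.5 196.3] [371. 400.]
[253.4 194.2] [371. 387.]
[253.3 191.1] [370. 369.]
[253.2 186. ] [370. 338.]
0.012 [295. 314.] [447. 458.]
0.0082 [319. 338.] [423. 436.]
```

View pics/w3.png

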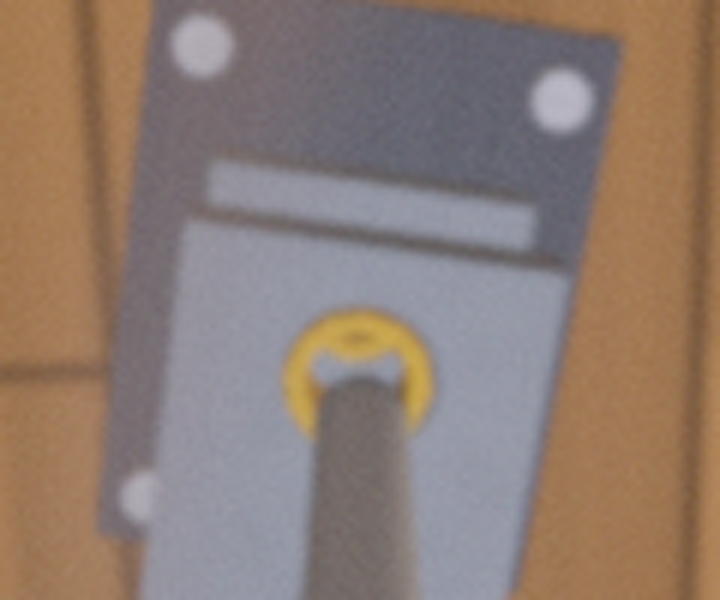

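In the crop, the bushing ring spans x 283–436 with its top at y 308. The shank spans x 315–405 with its end at y 375. So x is aligned, and the pin sits about 1.2 mm toward -y. I'll correct that and descend gently.

In the tool's units: -1.5 cm / 75 = -0.02, -1.2 cm / 75 = -0.016.

servo_tool(
  moves=[
    [0,0.0016,0,0],
    [0,0.0016,0,0],
    [0,0.0016,-0.004,0],
    [0,0.0016,-0.008,0],
    [0,0.0016,-0.012,0],
    [0,0.0016,-0.016,0],
    [0,0.0016,-0.02,0],
    [0,0.0016,-0.02,0],
    [0,0.0016,-0.02,0],
  ],
)

```text
time: 15.03
ee_pos: [0.5965, -0.0576, 0.2]
tcp_rot: [-180.0, -0.0, 88.3]
wrist_force: [-0.3, 0.1, -2.6]
opening: 0.0208
grasp_force: 59.3
```

In the tool's units: -1.8 cm / 75 = -0.024, -1.2 cm / 75 = -0.016.

servo_tool(
  moves=[
    [0,0,-0.004,0],
    [0,0,-0.008,0],
    [0,0,-0.012,0],
    [0,0,-0.016,0],
    [0,0,-0.02,0],
    [0,0,-0.024,0],
    [0,0,-0.024,0],
    [0,0,-0.024,0],
  ],
)

```text
time: 15.7
ee_pos: [0.5965, -0.0576, 0.182]
tcp_rot: [-180.0, -0.0, 88.3]
wrist_force: [0.2, 0.1, -2.1]
opening: 0.0204
grasp_force: 59.3
```

In the tool's units: -3.2 cm / 75 = -0.0427, -2.9 cm / 75 = -0.0387.

servo_tool(
  moves=[
    [0,0,-0.0053,0],
    [0,0,-0.0107,0],
    [0,0,-0.016,0],
    [0,0,-0.0213,0],
    [0,0,-0.0267,0],
    [0,0,-0.0307,0],
    [0,0,-0.0347,0],
    [0,0,-0.0387,0],
    [0,0,-0.0427,0],
    [0,0,-0.0427,0],
    [0,0,-0.0427,0],
  ],
)

```text
time: 16.62
ee_pos: [0.5966, -0.0576, 0.1502]
tcp_rot: [-180.0, -0.0, 88.3]
wrist_force: [-0.0, -0.6, -1.1]
opening: 0.0205
grasp_force: 59.3
```

In the tool's units: -2.5 cm / 75 = -0.0333, -2.3 cm / 75 = -0.0307.

servo_tool(
  moves=[
    [0,0,-0.0053,0],
    [0,0,-0.0107,0],
    [0,0,-0.016,0],
    [0,0,-0.0213,0],
    [0,0,-0.0267,0],
    [0,0,-0.0307,0],
    [0,0,-0.0333,0],
    [0,0,-0.0333,0],
    [0,0,-0.0333,0],
    [0,0,-0.0333,0],
  ],
)

```text
time: 17.45
ee_pos: [0.5967, -0.0576, 0.1255]
tcp_rot: [180.0, 0.0, 88.3]
wrist_force: [0.0, 0.8, -1.9]
opening: 0.0205
grasp_force: 59.3
```

Run:
```python
from h import *
o=get_obs();print(o['ee_pos'],o['wrist_force'],o['grasp_force'],o['time'])
w=camera('wrist')[:,:,::-1];s=camera('scene')[:,:,::-1];t=camera('top')[:,:,::-1]
f=lambda i,x,y,W,H:cv2.resize(i[y:y+H,x:x+W],(400,300),interpolation=cv2.INTER_CUBIC)
cv2.imwrite('pics/f.png',np.vstack([np.hstack([f(w,170,130,160,120),f(s,215,150,80,60)]),np.hstack([f(s,360,195,80,60),f(t,115,198,80,60)])]))
```

```text
[ 0.59672386 -0.05757791  0.12547373] [ 0.03245266  0.78634382 -1.86254619] 59.28062081336975 17.45
```

View pics/f.png

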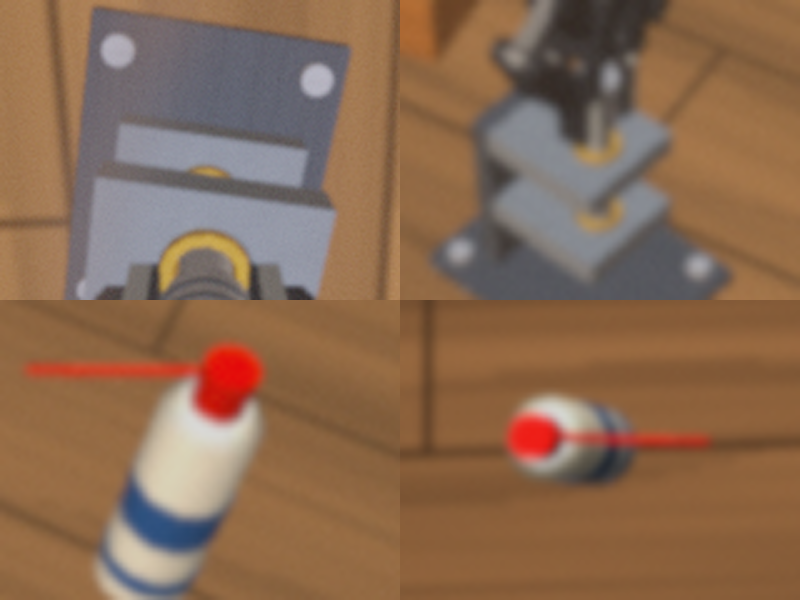

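The pin passes through both bushings: the shank shows between the arms at composite pixel (600,205), and the head is clear above the upper ring at (205,260). The can stands upright on the bench, and the wrist force is near zero. Handing in.

```bash
python3 -c "
from workcell import *
print(job_done())"
```

```text
the job is handed in; nothing more can be done
None
```

I oiled the bracket, stood the can back upright on the bench and handed the job in with the pin held through both bushings, its tip by my estimate about 16 mm below the lower one; the judge's verdict was not returned.

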